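Clock a lamp holder and pin it

TASK

Screw the lamp holder clockwise (seen from above) down its thread until its white plate sits about square on the wooden block, with the plate's hole at the white centre mark on the block's edge. Then take the red pin from the blue stand, put it through the plate's hole and feel for the hidden hole in the block below: it was drilled by hand, up to 6 mm to either side of the mark, so turn the holder the last degrees with the pin if need be, until the pin drops, and leave it fully home. Never force the pin, do not screw the holder well past the mark, and leave the other things alone.

Things in the scene. Friction and masses are not known exactly. Their poses are not given: they have to be found in the camera images.
- lamp: dark reclaimed-wood lamp block, fixed to the bench, 140 x 160 x 70 mm (its x, y, z), with a small steel cleat outside each y end. Origin: centre of its underside, on the bench; z up. The thread's axis is vertical through the origin. +x is the lamp's front side.
- mark (a point): where the pin hole was meant to be: on the block's top (70 mm over the bench), 40 mm from the thread axis along the lamp's +x, in line with the white line at the top's front edge. The true hole, under the plate, lies 0 to 6 mm from here along the lamp's +y or -y: blind, 16 mm diameter, sharp-edged, 20 mm deep, flat floor 50 mm over the bench.
- holder: lamp holder on the thread; this is its white square plate, 110 x 110 x 8 mm: origin at the centre of its underside, on the thread axis; x, y along its sides, z up. Square when its x axis points along the lamp's x axis; the origin is then 71 mm above the bench. It starts 1.0 to 2.4 rad short, i.e. turned that far counter-clockwise. No stop there: it would turn 0.7 rad farther.
- housing (a point): where to grip the holder: centre of its black housing, 34 x 34 mm with sides parallel to the plate's, reaching 21 mm above and below this point (8 to 50 mm over the holder's origin), on the thread axis; a brass ring of 30 mm diameter stands 10 mm higher. Red rocker switch on its +x side, the side of the plate's hole. Turning drags about 0.15 N m, sinks 1 mm per rad; it stays where left.
- plate_hole (a point): upper mouth of the through hole in the white plate, 40 mm from the thread axis along the holder's +x, on the plate's upper face (8 mm above the holder's origin); 16.4 mm diameter, chamfered 2 mm. A black tick leads from it to the plate's edge.
- stand: blue stand, fixed, 90 x 90 x 35 mm, origin at the centre of its underside; a 16 mm hole 22 mm deep in the middle of its top holds the pin
- pin: red steel pin, 14 mm diameter, 74 mm long, about 60 g, upright in the stand with 52 mm standing out; origin at the centre of its lower, chamfered end, z along it to its upper end. When home in the lamp its lower end rests on the hole's floor and 45 mm stands above the plate. Pushed sideways, it drags the holder round with some 4 N.
- tin: paint tin with a green band, 80 mm diameter, 94 mm high, standing on the bench; leave alone
- glue: white glue bottle with a red cap, 54 mm diameter, 150 mm high, standing on the bench; leave alone
- birdhouse: light wooden birdhouse, 150 x 140 mm over its sloping roof, about 190 mm high, standing on the bench; leave alone

How it is judged:
By the outcome, as a careful person would: the job done as asked, in the order asked, and still so for the second after the job is handed in, with the robot touching nothing.
It also fails if it takes over 72 s, if anything falls off the work surface, if the arm or the gripper's body presses on something with over 40 N, if the wrist force passes 120 N, or if a joint passes its speed limit or range.

ROBOT

A 7-joint arm with a two-finger parallel gripper is mounted at the origin on the work surface. World frame = base frame: x ahead of the robot, y to its left, z up, the work surface at z = 0. Lengths are in m, angles in rad, forces in N, time in s.
With the tool pointing down it reaches from about 0.4 to 0.85 m from the base axis. Payload 6.9 kg.
Tool frame: the origin (TCP) lies at the very end of the fingers, on their centre line; the grasp point (between the pads) lies 19 mm behind it (robot.hold_point_z is the distance from the TCP to the grasp point, in m); y points along the fingers, x is the direction in which the jaws open and shut, and the axes are right-handed (so a half turn about y gives the same grasp; the last joint's range is limited). The gripper opens to 85 mm and grips with 20 to 120 N. Pads are 22 mm wide; open, the fingers measure 114 mm over their backs; the gripper's body (76 mm by 85 mm) begins 54 mm behind the grasp point. The pads swing forward as they close: fully open they stand 13 mm farther back than shut.
Start: joints at [1.361, 0.507, -0.238, 1.5, 0.126, 1.149, -0.155], TCP at [0.193, -0.594, 0.231] pointing down, gripper open.
Joint ranges: [-3.08, 3.08], [-0.24, 2.05], [-1.43, 1.35], [0, 2.5], [-1.52, 4.66], [0.17, 1.96], [-2.89, 2.89]. Speed limits (rad/s): [2.39, 2.39, 3.14, 3.14, 3.14, 3.14, 3.14].

INTERFACE

Orientations are given as [roll, pitch, yaw] about the fixed x, y, z axes, in that order (R = Rz(yaw) Ry(pitch) Rx(roll)).
In Python, from bench import robot gives the robot as it stands.
- The arm moves only by the shell command python3 -m creep 'ROWS'. ROWS is a JSON object of lists of equal length, an entry for each row: "fingers": the closure, from -1 (fully open) to 1 (shut), so that 0 is half open; "translation": the shift along the tool's x, y, z in m, a list of three; "rotation": the turn, a rotation vector about the tool's x, y, z in rad, a list of three. In form: {"fingers": [fingers, ...], "translation": [[x, y, z], ...], "rotation": [[wx, wy, wz], ...]}. A call has 1 to 8 rows; each row shifts and turns the commanded pose from where the row before left it, along the tool's axes as they then stand; what a row does not reach is not made up. A row lasts 1/12 s, in which the tool goes at most 41.7 mm and 7.16 degrees, less where a joint would pass 70% of its speed; a pose out of reach is approached as far as the arm can. A call is refused whole if a number of a shift passes 0.0417 or a number of a turn 0.125, either way. A call with a gripper value outside its range is refused whole. The fingers move at their own pace and stop on an object; the grip force is fixed at half the most. Time passes only in rows, so rows that do not move let the fingers close. It gives the time, the measured TCP pose, the force and the opening at its end, in the units of the state.
- robot.observe(): the state, without advancing time (a new reading comes with each control period).
- robot.snapshot(name): name is "side" or "top"; returns a dict with "color" (420x560x3 uint8, red, green, blue), "fov_y" (degrees; the focal length in pixels is half the picture's height over the tangent of half this angle, whatever the lens; pixels are square), "cx", "cy" (the principal point, pixels), "origin" and "rotation" of the camera in the world. Camera axes: x right, y down, z forward; pixel columns grow to the right and rows downward; lengths in m; the calibration is good to about 2 mm. A picture is of the moment at which its call begins. There is no depth.
- robot.close_job(): hands the job in, once; it reports no verdict.
The state is a dict: "t": time; "q": joint angles; "qd": joint speeds; "tau": joint torques, N m; "tool_pos": TCP position; "tcp_rot": TCP orientation; "wrist_force": force on the tool from outside, world axes, zero at the start; "wrist_torque": the same for the moment, N m; "gripper_width": finger opening in m.
Only numpy, scipy, OpenCV 4.12 (cv2) and the standard library are available. Lean on these libraries where they do the work, as an engineer would, in place of code of your own. Each camera call takes 0.05 s, during which the arm holds its last target. There are 200 camera calls.

## Working session

There is one attempt and no reset: what is moved stays moved. The work goes in short steps, Python scripts to look and compute and a shell command to move; the robot and the scene stay as the last step left them, time stands still between calls to the robot, and variables do not carry over. Pictures are saved under pics/ and viewed, about 8 in all and at most 12, crops included, and the job is handed in when it is done.

```bash
mkdir -p pics; ls; python3 - <<'E'
from bench import robot
import cv2,numpy as np
s=robot.observe()
for k in s: print(k,np.round(s[k],4))
print(robot.hold_point_z)
for n in("top","side"):
    d=robot.snapshot(n); cv2.imwrite(f"pics/{n}0.png",d["color"][:,:,::-1])
    print(n,{k:np.round(v,4).tolist() for k,v in d.items() if k!="color"})
E
```

```text
pics
t 0.0
q [ 1.3615  0.5084 -0.2375  1.5011  0.1257  1.1489 -0.1548]
qd [-0.0002 -0.     -0.001  -0.001  -0.0004 -0.001  -0.0018]
tau [ 1.70000e-03 -6.20585e+01 -2.18570e+00 -2.49648e+01  1.28000e-02
  1.22000e-02  1.00000e-04]
tool_pos [ 0.1933 -0.5939  0.2304]
tcp_rot [-1.5709  0.0018 -1.256 ]
wrist_force [1.2305 0.1603 0.143 ]
wrist_torque [-0.0077  0.0154 -0.0068]
gripper_width 0.0855
0.0187
top {'fov_y': 57.7949, 'cx': 274.4641, 'cy': 205.6546, 'origin': [0.5225, -0.007, 0.9992], 'rotation': [-3.0271, 0.0383, -1.557]}
side {'fov_y': 48.7991, 'cx': 274.5589, 'cy': 210.516, 'origin': [0.1292, 0.7926, 0.6548], 'rotation': [-2.1177, 0.0055, -2.5946]}
```

View pics/top0.png

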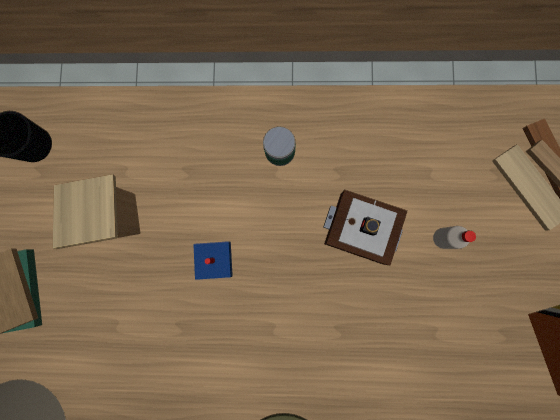

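View pics/side0.png

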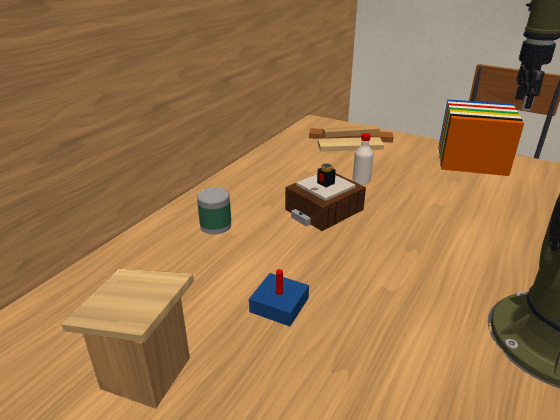

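The top view shows the lamp at about (366,228), with the housing at (372,226), and the pin and stand at (210,260). The tin is at (280,145) and the glue bottle at (460,237). In this camera image up is +x and right is -y. The tool's y axis points down along the fingers. Next I'll take enlarged crops.

```bash
cat > h.py <<'E'
from bench import robot
import cv2,numpy as np
from scipy.spatial.transform import Rotation as Ro
def cam(n):
    d=robot.snapshot(n); R=Ro.from_euler('xyz',d['rotation']).as_matrix() if np.shape(d['rotation'])==(3,) else np.array(d['rotation'])
    d['R']=R; d['o']=np.array(d['origin']); d['f']=d['color'].shape[0]/2/np.tan(np.radians(d['fov_y']/2)); return d
def ray(d,u,v): return d['R']@np.array([(u-d['cx'])/d['f'],(v-d['cy'])/d['f'],1])
def onz(d,u,v,z):
    r=ray(d,u,v); return d['o']+r*(z-d['o'][2])/r[2]
def proj(d,p):
    c=d['R'].T@(np.array(p)-d['o']); return np.array([c[0]/c[2]*d['f']+d['cx'],c[1]/c[2]*d['f']+d['cy']])
def crop(d,u0,v0,w,h,s):
    return cv2.resize(d['color'][v0:v0+h,u0:u0+w,::-1],None,fx=s,fy=s,interpolation=cv2.INTER_CUBIC)
def tool():
    s=robot.observe(); R=Ro.from_euler('xyz',s['tcp_rot']).as_matrix(); return s,np.array(s['tool_pos']),R
E
python3 - <<'E'
from h import *
t=cam('top'); a=crop(t,318,182,100,90,5); b=crop(t,185,235,60,54,5)
img=np.zeros((450,800,3),np.uint8); img[:,:500]=a; img[:270,500:]=b; cv2.imwrite('pics/c1.png',img)
s=cam('side'); cv2.imwrite('pics/c2.png',np.hstack([crop(s,280,155,95,80,5),crop(s,245,260,65,80,5)]))
print(np.round(t['R'],3))
E
```

```text
[[ 0.014 -0.993  0.114]
 [-0.999 -0.009  0.04 ]
 [-0.038 -0.114 -0.993]]
```

View pics/c1.png

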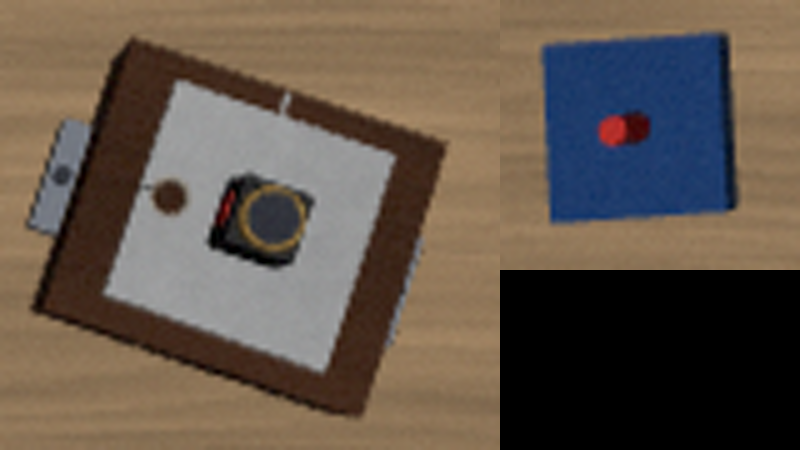

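View pics/c2.png

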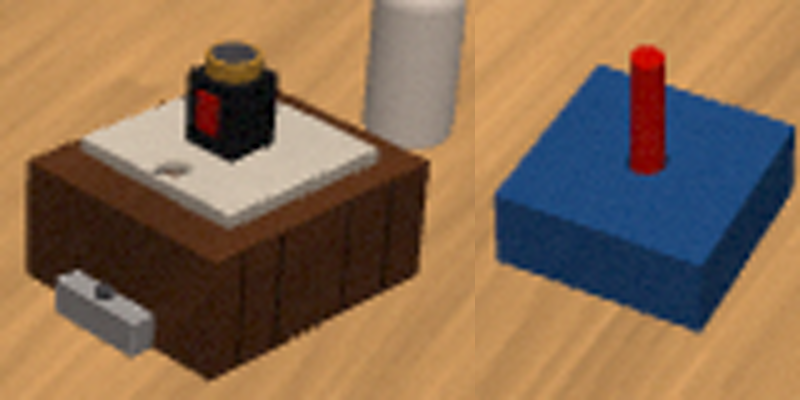

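```bash
python3 - <<'E'
from h import *
t=cam('top'); s=cam('side')
C=lambda p,z:onz(t,318+(p[0]+.5)/5-.5,182+(p[1]+.5)/5-.5,z)
S=lambda p,z:onz(s,280+(p[0]+.5)/5-.5,155+(p[1]+.5)/5-.5,z)
def rep(name,P):
    P=np.array(P); print(name,'c',np.round(P.mean(0),4),'lens',[round(np.linalg.norm(P[i]-P[i-1])*1e3) for i in range(4)],
     'edge deg',[round(np.degrees(np.arctan2(*(P[(i+1)%4]-P[i])[1::-1])),1) for i in range(4)])
rep('block top',[C(p,.07) for p in[(133,40),(447,143),(362,415),(37,310)]])
rep('plate top',[C(p,.0806) for p in[(176,80),(397,155),(325,374),(104,296)]])
h=C((170,196),.0806); r=C((272,218),.1326); m=C((286,102),.07)
print('hole',h,'ring',r,'mark',m)
rep('plate side',[S(p,.0806) for p in[(232,214),(378,152),(80,142),(185,98)]])
print('hole side',S((172,168),.0806),'ring side',S((236,49),.1326))
print('block near corner side',S((210,262),.07),S((428,160),.07),S((27,160),.07))
B=lambda p,z:onz(t,185+(p[0]-500+.5)/5-.5,235+(p[1]+.5)/5-.5,z)
rep('stand',[B(p,.035) for p in[(543,45),(724,34),(731,211),(552,222)]])
print('pin top',B((613,131),.087),'bottom side',onz(s,245+(647-475)/5-.4,260+165/5-.4,.035),'top side',onz(s,245+(648-475)/5-.4,260+50/5-.4,.087))
E
```

```text
block top c [ 0.5796 -0.1935  0.07  ] lens [141, 159, 138, 162] edge deg [np.float64(-108.1), np.float64(161.7), np.float64(72.8), np.float64(-19.6)]
plate top c [ 0.5791 -0.1942  0.0806] lens [110, 111, 111, 110] edge deg [np.float64(-108.7), np.float64(161.0), np.float64(71.2), np.float64(-18.6)]
hole [ 0.59283518 -0.15624176  0.0806    ] ring [ 0.57939417 -0.19345308  0.1326    ] mark [ 0.6401908  -0.21455116  0.07      ]
plate side c [ 0.5808 -0.1881  0.0806] lens [129, 105, 156, 78] edge deg [np.float64(-110.6), np.float64(26.6), np.float64(-108.2), np.float64(127.4)]
hole side [ 0.59252315 -0.15841116  0.0806    ] ring side [ 0.58100662 -0.2039404   0.1326    ]
block near corner side [ 0.54089743 -0.09953237  0.07      ] [ 0.48871646 -0.25313714  0.07      ] [ 0.67120292 -0.144548    0.07      ]
stand c [0.493  0.1874 0.035 ] lens [89, 93, 89, 91] edge deg [np.float64(-85.8), np.float64(-176.1), np.float64(94.4), np.float64(5.1)]
pin top [0.49274356 0.18859555 0.087     ] bottom side [0.49030669 0.18911486 0.035     ] top side [0.49393734 0.18222741 0.087     ]
```

```bash
cat >> h.py <<'E'
from scipy.linalg import fractional_matrix_power as fp
def plan(p,yawdeg,n,start=None):
    """constant row (shift,turn) repeated n times, to TCP p pointing down, jaw x at yaw"""
    s,p0,R0=tool(); A=np.eye(4); A[:3,:3]=R0; A[:3,3]=p0
    if start is not None: A[:3,:3]=Ro.from_euler('xyz',[-np.pi/2,0,np.radians(start[3])]).as_matrix(); A[:3,3]=start[:3]
    B=np.eye(4); B[:3,:3]=Ro.from_euler('xyz',[-np.pi/2,0,np.radians(yawdeg)]).as_matrix(); B[:3,3]=p
    M=np.real(fp(np.linalg.inv(A)@B,1/n)); print(n,'rows: t',np.round(M[:3,3],4),'r',np.round(Ro.from_matrix(M[:3,:3]).as_rotvec(),4))
E
python3 - <<'E'
from h import *
plan([.5794,-.1935,.23],-18.8,16)
print(onz(cam('top'),470,236,.15))
E
```

```text
16 rows: t [-0.002   0.0001  0.036 ] r [-0.    -0.058 -0.   ]
[ 0.55703691 -0.40152829  0.15      ]
```

```bash
python3 -m creep '{"fingers":[-1,-1,-1,-1,-1,-1,-1,-1],"translation":[[-0.002,0,0.036],[-0.002,0,0.036],[-0.002,0,0.036],[-0.002,0,0.036],[-0.002,0,0.036],[-0.002,0,0.036],[-0.002,0,0.036],[-0.002,0,0.036]],"rotation":[[0,-0.058,0],[0,-0.058,0],[0,-0.058,0],[0,-0.058,0],[0,-0.058,0],[0,-0.058,0],[0,-0.058,0],[0,-0.058,0]]}'
python3 -m creep '{"fingers":[-1,-1,-1,-1,-1,-1,-1,-1],"translation":[[-0.002,0,0.036],[-0.002,0,0.036],[-0.002,0,0.036],[-0.002,0,0.036],[-0.002,0,0.036],[-0.002,0,0.036],[-0.002,0,0.036],[-0.002,0,0.036]],"rotation":[[0,-0.058,0],[0,-0.058,0],[0,-0.058,0],[0,-0.058,0],[0,-0.058,0],[0,-0.058,0],[0,-0.058,0],[0,-0.058,0]]}'
python3 -m creep '{"fingers":[-1,-1],"translation":[[0,0,0],[0,0,0]],"rotation":[[0,0,0],[0,0,0]]}'
python3 - <<'E'
from h import *
print(np.round(tool()[0]['q'],3)); plan([.5794,-.1935,.120],-18.8,4)
E
```

```text
t: 1.02
tool_pos: [0.4351, -0.4381, 0.2312]
tcp_rot: [-1.571, -0.0, -0.789]
wrist_force: [0.2, 0.1, 0.2]
gripper_width: 0.0853
t: 1.68
tool_pos: [0.5798, -0.1915, 0.2312]
tcp_rot: [-1.571, -0.0, -0.325]
wrist_force: [1.2, 0.2, 0.2]
gripper_width: 0.0854
t: 1.85
tool_pos: [0.58, -0.19, 0.2315]
tcp_rot: [-1.57, -0.0, -0.323]
wrist_force: [0.0, 0.1, -1.2]
gripper_width: 0.0856
[ 0.603  0.515 -0.533  1.539  0.275  1.163 -0.305]
4 rows: t [ 0.0001  0.0279 -0.0009] r [-0.0003  0.0013  0.0001]
```

```bash
python3 -m creep '{"fingers":[-1,-1,-1,-1,-1,-1],"translation":[[0.0006,0.03,-0.0035],[0,0.03,0],[0,0.03,0],[0,0.03,0],[0,0.0225,0],[0,0,0]],"rotation":[[0,0.005,0],[0,0,0],[0,0,0],[0,0,0],[0,0,0],[0,0,0]]}'
python3 -m creep '{"fingers":[0,0.5,1,1,1,1,1,1],"translation":[[0,0,0],[0,0,0],[0,0,0],[0,0,0],[0,0,0],[0,0,0],[0,0,0],[0,0,0]],"rotation":[[0,0,0],[0,0,0],[0,0,0],[0,0,0],[0,0,0],[0,0,0],[0,0,0],[0,0,0]]}'
python3 - <<'E'
from h import *
s=tool()[0]; print(s['q'][-1],s['wrist_torque'],s['wrist_force'])
E
```

```text
t: 2.35
tool_pos: [0.5749, -0.1982, 0.084]
tcp_rot: [-1.572, 0.008, -0.336]
wrist_force: [-0.6, -0.2, -0.1]
gripper_width: 0.085
t: 3.02
tool_pos: [0.5775, -0.1964, 0.0906]
tcp_rot: [-1.572, 0.001, -0.333]
wrist_force: [-6.3, 1.5, 10.0]
gripper_width: 0.033
-0.39196932224763864 [ 0.30101596  1.28169115 -0.0536615 ] [-6.34768987  1.45673478  9.96084669]
```

```bash
python3 -m creep '{"fingers":[0,-0.3,-0.3,-0.3,-0.3,-0.3],"translation":[[0,0,0],[0,0,0],[0,0,0],[0,0,0],[0.0005,0,0.0033],[0,0,0]],"rotation":[[0,0,0],[0,0,0],[0,0,0],[0,0,0],[0,0,0],[0,0,0]]}'
python3 -m creep '{"fingers":[-0.3,-0.3,-0.3],"translation":[[0,0,0],[0,0,0],[0,0,0]],"rotation":[[0,0,0],[0,0,0],[0,0,0]]}'
python3 - <<'E'
from h import *
s=tool()[0]; print(s['wrist_torque'],s['qd']); plan([.5794,-.1935,.090],-18.8,1)
t=cam('side'); cv2.imwrite('pics/g1.png',crop(t,270,110,110,110,5))
E
```

```text
t: 3.52
tool_pos: [0.5806, -0.1928, 0.0888]
tcp_rot: [-1.57, -0.0, -0.332]
wrist_force: [-0.3, -0.0, 0.6]
gripper_width: 0.0553
t: 3.77
tool_pos: [0.5801, -0.1936, 0.0887]
tcp_rot: [-1.571, 0.0, -0.333]
wrist_force: [0.4, -0.6, 0.1]
gripper_width: 0.0557
[ 0.02228874 -0.06798283  0.00538897] [ 2.11512297e-03 -8.87800587e-04 -6.22870591e-05 -2.23898613e-04
  6.38622493e-05  4.62257599e-04 -3.74729087e-04]
1 rows: t [-0.0007 -0.0013 -0.0001] r [ 0.     -0.0049 -0.0001]
```

View pics/g1.png

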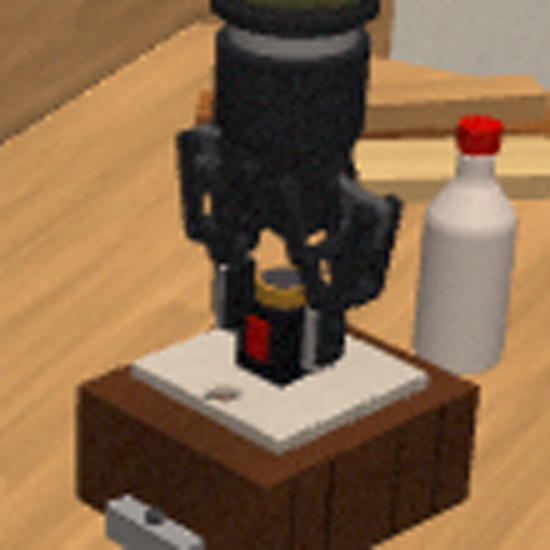

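The view shows the fingers straddling the housing cleanly, just above the plate. I'm closing now with a small recentring shift.

```bash
python3 -m creep '{"fingers":[-0.3,0.3,1,1,1,1,1],"translation":[[-0.001,0,0],[0,0,0],[0,0,0],[0,0,0],[0,0,0],[0,0,0],[0,0,0]],"rotation":[[0,0,0],[0,0,0],[0,0,0],[0,0,0],[0,0,0],[0,0,0],[0,0,0]]}'
python3 -m creep '{"fingers":[1,1,1,1],"translation":[[0,0.0002,0],[0,0.0002,0],[0,0.0002,0],[0,0,0]],"rotation":[[0,0.1,0],[0,0.1,0],[0,0.1,0],[0,0,0]]}'
python3 - <<'E'
from h import *
s=tool()[0]; print(s['wrist_torque'],s['q'][-1]); 
E
```

```text
t: 4.4
tool_pos: [0.5786, -0.1931, 0.089]
tcp_rot: [-1.571, 0.001, -0.333]
wrist_force: [-5.4, 1.8, 5.6]
gripper_width: 0.0333
t: 4.73
tool_pos: [0.579, -0.1934, 0.0887]
tcp_rot: [-1.571, -0.0, -0.639]
wrist_force: [-2.9, -0.4, 5.7]
gripper_width: 0.0332
[ 0.10700577  0.70229702 -0.16216706] -0.6422571190339679
```

```bash
python3 -m creep '{"fingers":[1,1,1,1,1,1],"translation":[[0,0.0001,0],[0,0.0001,0],[0,0.0001,0],[0,0.0001,0],[0,0.0001,0],[0,0.0001,0]],"rotation":[[0,0.11,0],[0,0.11,0],[0,0.11,0],[0,0.11,0],[0,0.11,0],[0,0.11,0]]}'
python3 -m creep '{"fingers":[1,1,1,1,1,1,1],"translation":[[0,0.0001,0],[0,0.0001,0],[0,0.0001,0],[0,0.0001,0],[0,0.0001,0],[0,0,0],[0,0,0]],"rotation":[[0,0.11,0],[0,0.11,0],[0,0.11,0],[0,0.11,0],[0,0.11,0],[0,0,0],[0,0,0]]}'
python3 - <<'E'
from h import *
s=tool()[0]; print(s['wrist_torque'],s['q'][-1]); 
E
```

```text
t: 5.23
tool_pos: [0.5797, -0.1942, 0.0881]
tcp_rot: [-1.57, -0.002, -1.299]
wrist_force: [-0.5, -1.8, 2.6]
gripper_width: 0.0336
t: 5.82
tool_pos: [0.5797, -0.1952, 0.0875]
tcp_rot: [-1.569, -0.002, -1.843]
wrist_force: [-0.6, -5.0, 2.4]
gripper_width: 0.0333
[-0.87238215  0.06543299 -0.11892516] -1.5890356329194009
```

```bash
python3 -m creep '{"fingers":[1,1,1,0.3,-0.3,-0.3,-0.3,-0.3],"translation":[[0,0,0],[0,0,0],[0,0,0],[0,0,0],[0,0,0],[0,0,0],[0,0,0],[0,0,0]],"rotation":[[0,0.045,0],[0,0,0],[0,0,0],[0,0,0],[0,0,0],[0,0,0],[0,0,0],[0,0,0]]}'
python3 -m creep '{"fingers":[-0.3,-0.3,-0.3,-0.3,-0.3],"translation":[[0,-0.02,0],[0,-0.04,0],[0,-0.04,0],[0,-0.03,0],[0,0,0]],"rotation":[[0,0,0],[0,0,0],[0,0,0],[0,0,0],[0,0,0]]}'
python3 - <<'E'
from h import *
for y in (-108,72): plan([.4935,.188,.22],y,12)
print(tool()[0]['q'])
E
```

```text
t: 6.48
tool_pos: [0.5792, -0.1926, 0.0869]
tcp_rot: [-1.571, 0.001, -1.887]
wrist_force: [-0.3, -0.5, 0.1]
gripper_width: 0.0557
t: 6.9
tool_pos: [0.5822, -0.1938, 0.2241]
tcp_rot: [-1.56, 0.001, -1.887]
wrist_force: [0.3, 0.3, -0.0]
gripper_width: 0.0553
12 rows: t [-0.028   0.0002 -0.0169] r [-0.0009 -0.0002 -0.    ]
12 rows: t [ 0.0205 -0.     -0.0468] r [ 1.000e-04  2.616e-01 -1.400e-03]
[ 0.29695028  0.48286431 -0.02441776  1.55615837  0.0126599   1.0917543
 -1.61762678]
```

```bash
python3 -m creep '{"fingers":[-0.3,-0.3,-0.3,-0.3,-0.3,-0.3,-0.3,-0.3],"translation":[[-0.028,0,-0.017],[-0.028,0,-0.017],[-0.028,0,-0.017],[-0.028,0,-0.017],[-0.028,0,-0.017],[-0.028,0,-0.017],[-0.028,0,-0.017],[-0.028,0,-0.017]],"rotation":[[0,0,0],[0,0,0],[0,0,0],[0,0,0],[0,0,0],[0,0,0],[0,0,0],[0,0,0]]}'
python3 -m creep '{"fingers":[-0.3,-0.3,-0.3,-0.3,-0.3,-0.3,-0.3],"translation":[[-0.028,0,-0.017],[-0.028,0,-0.017],[-0.028,0,-0.017],[-0.028,0,-0.017],[0,0,0],[0,0,0],[0,0,0]],"rotation":[[0,0,0],[0,0,0],[0,0,0],[0,0,0],[0,0,0],[0,0,0],[0,0,0]]}'
python3 - <<'E'
from h import *
print(tool()[0]['q']); plan([.493,.188,.065],-108,5)
t=cam('top'); cv2.imwrite('pics/g2.png',crop(t,318,182,100,90,6)); np.save('t2.npy',t['color'])
E
```

```text
t: 7.57
tool_pos: [0.519, 0.0637, 0.2169]
tcp_rot: [-1.571, 0.0, -1.887]
wrist_force: [0.3, -0.0, 0.4]
gripper_width: 0.0555
t: 8.15
tool_pos: [0.49, 0.1893, 0.2168]
tcp_rot: [-1.571, -0.001, -1.887]
wrist_force: [-0.2, 0.1, -1.1]
gripper_width: 0.0554
[-0.33845543  0.36284663 -0.10842899  1.78461594  0.04622291  0.99711675
 -2.35215333]
5 rows: t [0.0001 0.0304 0.0007] r [ 0.     -0.0004  0.0001]
```

View pics/g2.png

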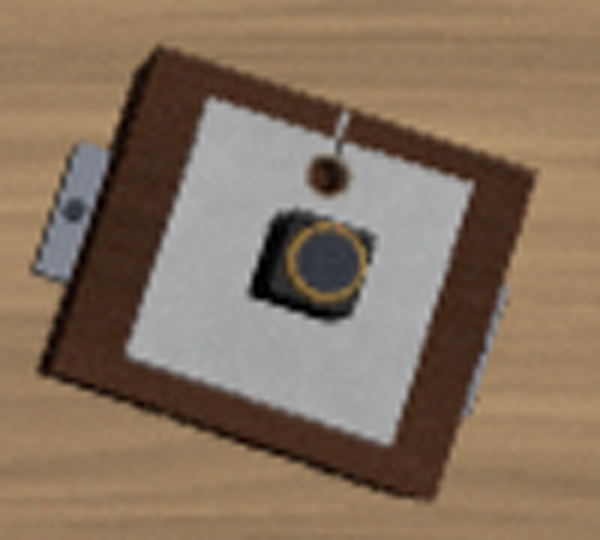

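```bash
python3 -m creep '{"fingers":[-0.3,-0.3,-0.3,-0.3,-0.3,-0.3],"translation":[[0,0.04,0],[0,0.04,0],[0,0.03,0],[0,0,0],[0,0,0],[0,0,0]],"rotation":[[0,0,0],[0,0,0],[0,0,0],[0,0,0],[0,0,0],[0,0,0]]}'
python3 - <<'E'
from h import *
plan([.493,.188,.056],-108,3)
t=cam('top'); g=lambda u,v,z:onz(t,318+(u+.5)/6-.5,182+(v+.5)/6-.5,z)
h=g(328,175,.079); c=g(327,262,.131)
P=[g(*p,.079) for p in[(208,98),(474,183),(392,445),(127,357)]]
print('hole',h,'ring',c,'plate c',np.mean(P,0),[np.degrees(np.arctan2(*(P[(i+1)%4]-P[i])[1::-1])) for i in range(4)])
Q=[g(*p,.07) for p in[(160,48),(536,172),(434,500),(43,372)]]
print('block',np.mean(Q,0),[np.degrees(np.arctan2(*(Q[(i+1)%4]-Q[i])[1::-1])) for i in range(4)],'mark',g(344,118,.07))
c=np.mean(P,0); print('hole dir deg',np.degrees(np.arctan2(*(h-c)[1::-1])),np.linalg.norm((h-c)[:2]))
a=np.radians(-18.4); print(proj(t,[.579+.04*np.cos(a),-.195+.04*np.sin(a),.079]))
cv2.imwrite('pics/g3.png',np.hstack([cv2.resize(t['color'][200:222,361:385,::-1],None,fx=16,fy=16,interpolation=cv2.INTER_NEAREST),
 cv2.resize(cam('side')['color'][180:202,305:329,::-1],None,fx=16,fy=16,interpolation=cv2.INTER_NEAREST)]))
E
```

```text
t: 8.7
tool_pos: [0.4913, 0.1892, 0.1086]
tcp_rot: [-1.569, 0.001, -1.889]
wrist_force: [-0.3, -0.1, 0.4]
gripper_width: 0.0557
3 rows: t [0.0002 0.0175 0.0006] r [-0.0005 -0.0015 -0.0003]
hole [ 0.61775464 -0.20611455  0.079     ] ring [ 0.57938801 -0.19398248  0.131     ] plate c [ 0.57954663 -0.19440274  0.079     ] [np.float64(-107.59815396056477), np.float64(161.7719988609063), np.float64(72.23712493232966), np.float64(-17.553434358656666)]
block [ 0.57941369 -0.19323476  0.07      ] [np.float64(-108.20189245701603), np.float64(161.74166846147045), np.float64(72.55649381273972), np.float64(-19.839423534526336)] mark [ 0.64203662 -0.21486263  0.07      ]
hole dir deg -17.041753297218005 0.039962719152863375
[372.88859606 211.08649741]
```

View pics/g3.png

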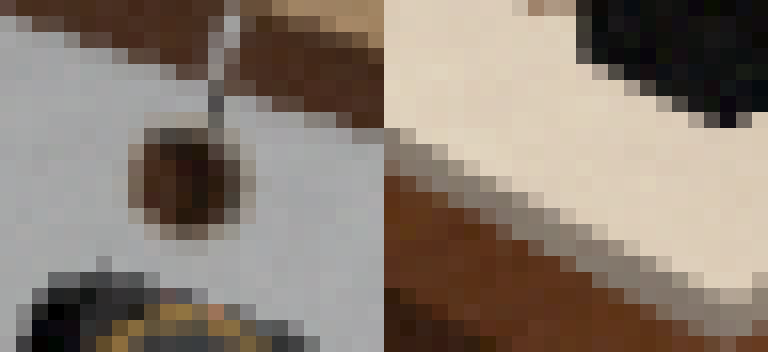

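```bash
python3 -m creep '{"fingers":[-0.3,-0.3,-0.3,-0.3,-0.3,-0.3,-0.3],"translation":[[0,0.0175,0.001],[0,0.0175,0.001],[0,0.0175,0],[0,0,0],[0,0,0],[0,0,0],[0,0,0]],"rotation":[[0,0,0],[0,0,0],[0,0,0],[0,0,0],[0,0,0],[0,0,0],[0,0,0]]}'
python3 -m creep '{"fingers":[0.3,1,1,1,1,1,1,1],"translation":[[0,0,0],[0,0,0],[0,0,0],[0,0,0],[0,0,0],[0,0,0],[0,0,0],[0,0,0]],"rotation":[[0,0,0],[0,0,0],[0,0,0],[0,0,0],[0,0,0],[0,0,0],[0,0,0],[0,0,0]]}'
python3 - <<'E'
from h import *
s=robot.observe(); print(s['wrist_torque'])
t=cam('side'); cv2.imwrite('pics/g4.png',crop(t,225,200,100,140,4))
E
```

```text
t: 9.38
tool_pos: [0.493, 0.1894, 0.0562]
tcp_rot: [-1.569, 0.002, -1.888]
wrist_force: [0.2, 0.1, -1.2]
gripper_width: 0.0555
t: 10.05
tool_pos: [0.4923, 0.1891, 0.0551]
tcp_rot: [-1.57, 0.0, -1.888]
wrist_force: [-1.3, -0.7, 6.3]
gripper_width: 0.0122
[-0.16319826  0.1866767  -0.02276855]
```

View pics/g4.png

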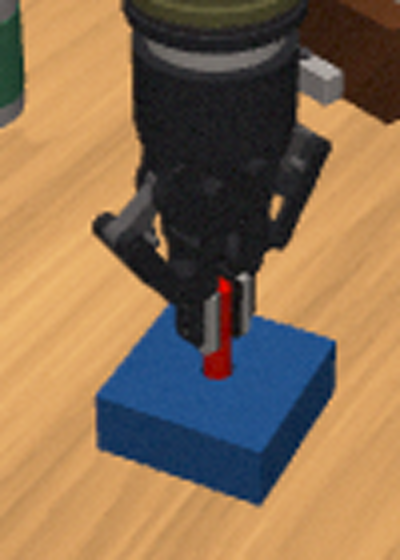

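The view shows the pin held upright near its top. The gripper reads 12 mm, which fits a 14 mm pin since it read 33 mm on the 34 mm housing. Lifting now.

```bash
python3 -m creep '{"fingers":[1,1,1,1,1,1,1,1],"translation":[[0,-0.01,0],[0,-0.02,0],[0,-0.03,0],[0,-0.03,0],[0,-0.03,0],[0,-0.025,0],[0,0,0],[0,0,0]],"rotation":[[0,0,0],[0,0,0],[0,0,0],[0,0,0],[0,0,0],[0,0,0],[0,0,0],[0,0,0]]}'
python3 - <<'E'
from h import *
s=robot.observe(); print(s['wrist_force'],s['gripper_width']); plan([.617,-.207,.20],-108,14)
E
```

```text
t: 10.77
tool_pos: [0.4926, 0.1892, 0.2014]
tcp_rot: [-1.568, 0.002, -1.888]
wrist_force: [-0.7, 0.5, -1.1]
gripper_width: 0.0123
[-0.72414388  0.50830766 -1.08472885] 0.012273689344289353
14 rows: t [0.0241 0.0001 0.0172] r [-0.0002 -0.0002 -0.0002]
```

```bash
python3 -m creep '{"fingers":[1,1,1,1,1,1,1,1],"translation":[[0.0241,0,0.0172],[0.0241,0,0.0172],[0.0241,0,0.0172],[0.0241,0,0.0172],[0.0241,0,0.0172],[0.0241,0,0.0172],[0.0241,0,0.0172],[0.0241,0,0.0172]],"rotation":[[0,0,0],[0,0,0],[0,0,0],[0,0,0],[0,0,0],[0,0,0],[0,0,0],[0,0,0]]}'
python3 -m creep '{"fingers":[1,1,1,1,1,1,1,1],"translation":[[0.0241,0,0.0172],[0.0241,0,0.0172],[0.0241,0,0.0172],[0.0241,0,0.0172],[0.0241,0,0.0172],[0.0241,0,0.0172],[0,0,0],[0,0,0]],"rotation":[[0,0,0],[0,0,0],[0,0,0],[0,0,0],[0,0,0],[0,0,0],[0,0,0],[0,0,0]]}'
python3 -m creep '{"fingers":[1,1,1,1,1,1],"translation":[[0,0.03,0],[0,0.03,0],[0,0,0],[0,0,0],[0,0,0],[0,0,0]],"rotation":[[0,0,0],[0,0,0],[0,0,0],[0,0,0],[0,0,0],[0,0,0]]}'
python3 - <<'E'
from h import *
plan([.617,-.207,.126],-107.9,1)
t=cam('side'); d=crop(t,290,130,90,110,5)
a=np.radians(-18)
for p in [(.617,-.207,.079)]:
    print(proj(t,p))
cv2.imwrite('pics/g5.png',d)
E
```

```text
t: 11.43
tool_pos: [0.5618, -0.0385, 0.1981]
tcp_rot: [-1.574, -0.001, -1.888]
wrist_force: [0.0, -0.2, 0.1]
gripper_width: 0.0121
t: 12.1
tool_pos: [0.6144, -0.2088, 0.1974]
tcp_rot: [-1.574, -0.001, -1.892]
wrist_force: [-0.3, 1.4, 1.2]
gripper_width: 0.0125
t: 12.6
tool_pos: [0.6166, -0.2064, 0.1415]
tcp_rot: [-1.568, 0.0, -1.887]
wrist_force: [1.2, -0.2, -0.2]
gripper_width: 0.0121
1 rows: t [0.0004 0.0155 0.0005] r [-0.0026 -0.0042 -0.0002]
[314.13375439 179.059277  ]
```

View pics/g5.png

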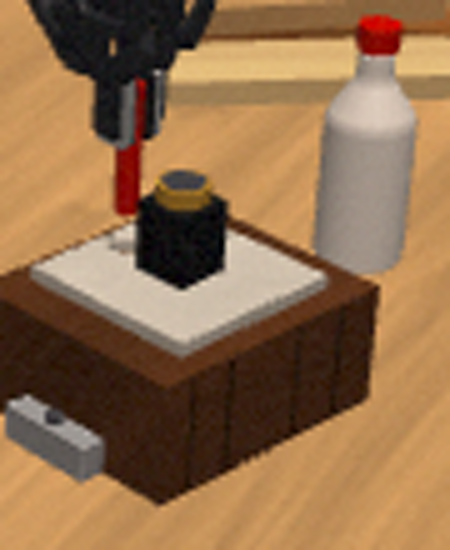

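The view shows the pin's lower end at about (126,212), straight above the plate hole at about (122,242). I'm feeling downwards gently from here.

```bash
python3 -m creep '{"fingers":[1,1,1,1,1,1,1,1],"translation":[[0.0004,0.006,0.0004],[0,0.006,0],[0,0.005,0],[0,0.003,0],[0,0.002,0],[0,0.002,0],[0,0,0],[0,0,0]],"rotation":[[0,0,0],[0,0,0],[0,0,0],[0,0,0],[0,0,0],[0,0,0],[0,0,0],[0,0,0]]}'
```

```text
t: 13.32
tool_pos: [0.6158, -0.2072, 0.1155]
tcp_rot: [-1.571, 0.0, -1.888]
wrist_force: [0.3, -0.5, -0.2]
gripper_width: 0.0121
```

```bash
python3 -m creep '{"fingers":[1,1,1,1,1],"translation":[[0,0.002,0],[0,0.001,0],[0,0.001,0],[0,0,0],[0,0,0]],"rotation":[[0,0,0],[0,0,0],[0,0,0],[0,0,0],[0,0,0]]}'
```

```text
t: 13.73
tool_pos: [0.6159, -0.2072, 0.1119]
tcp_rot: [-1.57, 0.0, -1.888]
wrist_force: [-0.3, -0.4, 1.9]
gripper_width: 0.0124
```

```bash
python3 -m creep '{"fingers":[1,1,1,1],"translation":[[0,0,0.001],[0,0.0005,0],[0,0,0],[0,0,0]],"rotation":[[0,0,0],[0,0,0],[0,0,0],[0,0,0]]}'
python3 -m creep '{"fingers":[1,1,1,1,1],"translation":[[0.001,0,0],[0.001,0,0],[0.001,0,0],[0,0,0],[0,0,0]],"rotation":[[0,0,0],[0,0,0],[0,0,0],[0,0,0],[0,0,0]]}'
```

```text
t: 14.07
tool_pos: [0.6168, -0.2074, 0.1113]
tcp_rot: [-1.571, 0.0, -1.888]
wrist_force: [-1.1, 0.8, 3.7]
gripper_width: 0.0122
t: 14.48
tool_pos: [0.6166, -0.2081, 0.1114]
tcp_rot: [-1.571, 0.003, -1.887]
wrist_force: [-0.2, 4.4, 5.6]
gripper_width: 0.0123
```

```bash
python3 -m creep '{"fingers":[1,1,1,1],"translation":[[0.001,0,0],[0.001,0,0],[0,0,0],[0,0,0]],"rotation":[[0,0,0],[0,0,0],[0,0,0],[0,0,0]]}'
python3 -m creep '{"fingers":[1,1,1,1],"translation":[[0.001,0,0],[0.001,0,0],[0,0,0],[0,0,0]],"rotation":[[0,0,0],[0,0,0],[0,0,0],[0,0,0]]}'
```

```text
t: 14.82
tool_pos: [0.6165, -0.2085, 0.1114]
tcp_rot: [-1.571, 0.005, -1.886]
wrist_force: [0.2, 6.8, 6.5]
gripper_width: 0.0124
t: 15.15
tool_pos: [0.616, -0.2118, 0.112]
tcp_rot: [-1.569, 0.003, -1.886]
wrist_force: [-0.5, 5.9, 8.2]
gripper_width: 0.0121
```

```bash
python3 -m creep '{"fingers":[1,1,1,1],"translation":[[0,-0.0005,0],[0.001,0,0],[0,0,0],[0,0,0]],"rotation":[[0,0,0],[0,0,0],[0,0,0],[0,0,0]]}'
python3 - <<'E'
from h import *
s=robot.observe(); print(s['wrist_torque'])
t=cam('top'); cv2.imwrite('pics/g6.png',np.hstack([crop(t,318,182,100,90,4),crop(cam('side'),290,130,90,90,4)]))
E
```

```text
t: 15.48
tool_pos: [0.6158, -0.2121, 0.1121]
tcp_rot: [-1.57, 0.004, -1.886]
wrist_force: [1.1, 6.0, 5.9]
gripper_width: 0.0121
[ 1.74567003 -0.18779927 -0.01386826]
```

View pics/g6.png

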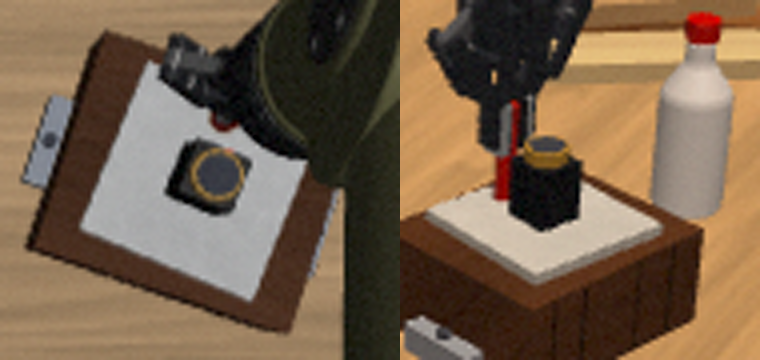

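```bash
python3 -m creep '{"fingers":[1,1,1,1],"translation":[[0.001,0,0],[0,0,0],[0,0,0],[0,0,0]],"rotation":[[0,0,0],[0,0,0],[0,0,0],[0,0,0]]}'
python3 -m creep '{"fingers":[1,1,1,1],"translation":[[0.001,0,0],[0,0,0],[0,0,0],[0,0,0]],"rotation":[[0,0,0],[0,0,0],[0,0,0],[0,0,0]]}'
```

```text
t: 15.92
tool_pos: [0.6156, -0.2126, 0.1121]
tcp_rot: [-1.57, 0.004, -1.886]
wrist_force: [1.8, 7.3, 6.2]
gripper_width: 0.0124
t: 16.25
tool_pos: [0.6153, -0.2131, 0.1121]
tcp_rot: [-1.57, 0.005, -1.885]
wrist_force: [0.1, 8.9, 6.0]
gripper_width: 0.0119
```

```bash
python3 -m creep '{"fingers":[1,1,1,1],"translation":[[0,-0.0006,0],[0.0007,0,0],[0,0,0],[0,0,0]],"rotation":[[0,0,0],[0,0,0],[0,0,0],[0,0,0]]}'
python3 -m creep '{"fingers":[1,1,1,1],"translation":[[0.0007,0,0],[0,0,0],[0,0,0],[0,0,0]],"rotation":[[0,0,0],[0,0,0],[0,0,0],[0,0,0]]}'
python3 -c "
from h import *
print(robot.observe()['wrist_torque'])"
```

```text
t: 16.58
tool_pos: [0.6146, -0.2142, 0.1121]
tcp_rot: [-1.571, 0.004, -1.886]
wrist_force: [-0.2, 7.6, 3.6]
gripper_width: 0.0121
t: 16.92
tool_pos: [0.6143, -0.2147, 0.1121]
tcp_rot: [-1.571, 0.004, -1.886]
wrist_force: [1.0, 7.7, 3.5]
gripper_width: 0.0119
[ 1.96427806 -0.19074908 -0.02897669]
```

```bash
cat >> h.py <<'E'
def plateang(d):
    im=d['color'].astype(int)
    def fit(P): v=cv2.fitLine(np.array(P,np.float32),cv2.DIST_HUBER,0,.01,.01).ravel(); return v
    def cross(a,b):   # white crossing
        return None
    P=[];Q=[]
    g=im.min(2)
    for v in range(212,236):        # left edge, subpixel crossing of 100
        for u in range(328,372):
            if g[v,u]<100<=g[v,u+1]: P.append(onz(d,u+(100-g[v,u])/(g[v,u+1]-g[v,u]),v,.079)[:2]); break
    for u in range(345,378):        # bottom edge
        for v in range(262,235,-1):
            if g[v,u]<100<=g[v-1,u]: Q.append(onz(d,u,v-(100-g[v,u])/(g[v-1,u]-g[v,u]),.079)[:2]); break
    a=fit(P);b=fit(Q); A=np.degrees(np.arctan2(a[1],a[0]))%180; B=np.degrees(np.arctan2(b[1],b[0]))%180
    return (A-180 if A>90 else A),B-90
E
python3 - <<'E'
from h import *
t=cam('top'); print('now',plateang(t)); u=dict(t); u['color']=np.load('t2.npy'); print('before',plateang(u))
E
```

```text
now (np.float32(33.896477), np.float32(-2.0611115))
before (np.float32(39.144966), np.float32(-18.452484))
```

```bash
cat >> h.py <<'E'
def plateang(d,th=110):
    g=d['color'].astype(int).min(2); P=[];Q=[]
    for v in range(208,236):
        for u in range(356,325,-1):
            if g[v,u]>=th>g[v,u-1]: P.append(onz(d,u-(g[v,u]-th)/(g[v,u]-g[v,u-1]),v,.079)[:2]); break
    for u in range(346,378):
        for v in range(238,270):
            if g[v,u]>=th>g[v+1,u]: Q.append(onz(d,u,v+(g[v,u]-th)/(g[v,u]-g[v+1,u]),.079)[:2]); break
    r=[]
    for S in(P,Q):
        a=cv2.fitLine(np.array(S,np.float32),cv2.DIST_HUBER,0,.0005,.01).ravel(); A=np.degrees(np.arctan2(a[1],a[0])); r.append((A+45)%90-45)
    return r,len(P),len(Q)
E
python3 - <<'E'
from h import *
t=cam('top'); print('now',plateang(t)); u=dict(t); u['color']=np.load('t2.npy'); print('before',plateang(u))
E
```

```text
now ([np.float32(-26.255579), np.float32(-26.045166)], 28, 32)
before ([np.float32(-18.394135), np.float32(-18.077759)], 28, 32)
```

```bash
python3 -m creep '{"fingers":[1,1,1,1,1],"translation":[[0,0,-0.0007],[0,0,0],[0,0,-0.0007],[0,0,0],[0,0,0]],"rotation":[[0,0,0],[0,0,0],[0,0,0],[0,0,0],[0,0,0]]}'
python3 -m creep '{"fingers":[1,1,1,1,1],"translation":[[-0.001,0,0],[0,0,0],[-0.001,0,0],[0,0,0],[0,0,0]],"rotation":[[0,0,0],[0,0,0],[0,0,0],[0,0,0],[0,0,0]]}'
```

```text
t: 17.43
tool_pos: [0.6135, -0.215, 0.1122]
tcp_rot: [-1.569, 0.004, -1.886]
wrist_force: [2.0, 5.8, 1.9]
gripper_width: 0.0123
t: 17.85
tool_pos: [0.6134, -0.2149, 0.1122]
tcp_rot: [-1.57, 0.002, -1.887]
wrist_force: [2.3, 4.6, 0.9]
gripper_width: 0.0122
```

```bash
python3 -m creep '{"fingers":[1,1,1,1,1,1],"translation":[[0,0.0005,0],[0,0.0005,0],[-0.0005,0,0],[-0.0005,0,0],[-0.0005,0,0],[-0.0005,0,0]],"rotation":[[0,0,0],[0,0,0],[0,0,0],[0,0,0],[0,0,0],[0,0,0]]}'
python3 -m creep '{"fingers":[1,1,1,1,1,1],"translation":[[-0.0005,0,0],[0,0,0],[-0.0005,0,0],[0,0,0],[-0.0005,0,0],[0,0,0]],"rotation":[[0,0,0],[0,0,0],[0,0,0],[0,0,0],[0,0,0],[0,0,0]]}'
```

```text
t: 18.35
tool_pos: [0.6136, -0.2147, 0.1121]
tcp_rot: [-1.569, -0.0, -1.888]
wrist_force: [-0.1, 2.1, 6.1]
gripper_width: 0.0121
t: 18.85
tool_pos: [0.6137, -0.2145, 0.1121]
tcp_rot: [-1.569, -0.002, -1.889]
wrist_force: [0.1, -0.2, 6.8]
gripper_width: 0.0126
```

```bash
python3 -m creep '{"fingers":[1,1,1,1,1,1],"translation":[[-0.0007,0,0],[0,-0.0003,0],[-0.0007,0,0],[0,0,0],[-0.0007,0,0],[0,0,0]],"rotation":[[0,0,0],[0,0,0],[0,0,0],[0,0,0],[0,0,0],[0,0,0]]}'
python3 -m creep '{"fingers":[1,1,1,1,1,1],"translation":[[-0.0005,0,0],[0,0,0],[-0.0005,0,0],[0,0,0],[-0.0005,0,0],[0,0,0]],"rotation":[[0,0,0],[0,0,0],[0,0,0],[0,0,0],[0,0,0],[0,0,0]]}'
python3 - <<'E'
from h import *
t=cam('top'); print('now',plateang(t))
E
```

```text
t: 19.35
tool_pos: [0.6139, -0.2135, 0.1121]
tcp_rot: [-1.569, -0.003, -1.89]
wrist_force: [-1.1, -2.3, 6.4]
gripper_width: 0.0123
t: 19.85
tool_pos: [0.6143, -0.2122, 0.1121]
tcp_rot: [-1.57, -0.003, -1.89]
wrist_force: [-1.8, -3.7, 5.8]
gripper_width: 0.0121
now ([np.float32(-27.591879), np.float32(-27.620125)], 28, 32)
```

```bash
python3 -m creep '{"fingers":[1,1,1,1,1,1],"translation":[[-0.0005,0,0],[0,0,0],[-0.0005,0,0],[0,0,0],[-0.0005,0,0],[0,0,0]],"rotation":[[0,0,0],[0,0,0],[0,0,0],[0,0,0],[0,0,0],[0,0,0]]}'
python3 -m creep '{"fingers":[1,1,1,1,1,1],"translation":[[-0.0005,0,0],[0,0,0],[-0.0005,0,0],[0,0,0],[-0.0005,0,0],[0,0,0]],"rotation":[[0,0,0],[0,0,0],[0,0,0],[0,0,0],[0,0,0],[0,0,0]]}'
python3 - <<'E'
from h import *
t=cam('top'); print('now',plateang(t))
E
```

```text
t: 20.4
tool_pos: [0.6145, -0.2114, 0.1121]
tcp_rot: [-1.57, -0.004, -1.89]
wrist_force: [-1.2, -4.6, 6.2]
gripper_width: 0.0125
t: 20.9
tool_pos: [0.6146, -0.211, 0.1121]
tcp_rot: [-1.57, -0.005, -1.891]
wrist_force: [-1.5, -6.6, 6.0]
gripper_width: 0.012
now ([np.float32(-27.315971), np.float32(-27.3098)], 28, 32)
```

```bash
python3 -m creep '{"fingers":[1,1,1,1,1,1],"translation":[[-0.0005,0,0],[0,0,0],[-0.0005,0,0],[0,0,0],[-0.0005,0,0],[0,0,0]],"rotation":[[0,0,0],[0,0,0],[0,0,0],[0,0,0],[0,0,0],[0,0,0]]}'
python3 -m creep '{"fingers":[1,1,1,1,1,1],"translation":[[-0.0005,0,0.0002],[0,0,0],[-0.0005,0,0],[0,0,0],[-0.0005,0,0],[0,0,0]],"rotation":[[0,0,0],[0,0,0],[0,0,0],[0,0,0],[0,0,0],[0,0,0]]}'
python3 - <<'E'
from h import *
t=cam('top'); print('now',plateang(t))
E
```

```text
t: 21.45
tool_pos: [0.615, -0.2096, 0.112]
tcp_rot: [-1.57, -0.005, -1.891]
wrist_force: [-2.0, -6.2, 5.3]
gripper_width: 0.0123
t: 21.95
tool_pos: [0.6156, -0.2082, 0.112]
tcp_rot: [-1.57, -0.005, -1.891]
wrist_force: [-2.7, -6.3, 4.6]
gripper_width: 0.0128
now ([np.float32(-22.773354), np.float32(-22.64534)], 28, 32)
```

```bash
python3 -m creep '{"fingers":[1,1,1,1,1,1],"translation":[[-0.0005,0,0.0002],[0,0,0],[-0.0005,0,0],[0,0,0],[-0.0005,0,0],[0,0,0]],"rotation":[[0,0,0],[0,0,0],[0,0,0],[0,0,0],[0,0,0],[0,0,0]]}'
python3 -m creep '{"fingers":[1,1,1,1,1,1],"translation":[[-0.0005,0,0.0002],[0,0,0],[-0.0005,0,0],[0,0,0],[-0.0005,0,0],[0,0,0]],"rotation":[[0,0,0],[0,0,0],[0,0,0],[0,0,0],[0,0,0],[0,0,0]]}'
python3 -m creep '{"fingers":[1,1,1,1,1,1],"translation":[[-0.0005,0,0],[0,0,0],[-0.0005,0,0],[0,0,0],[-0.0005,0,0],[0,0,0]],"rotation":[[0,0,0],[0,0,0],[0,0,0],[0,0,0],[0,0,0],[0,0,0]]}'
```

```text
t: 22.5
tool_pos: [0.6165, -0.2059, 0.1116]
tcp_rot: [-1.57, -0.004, -1.891]
wrist_force: [-0.0, -5.0, 2.3]
gripper_width: 0.0122
t: 23.0
tool_pos: [0.6174, -0.2025, 0.1113]
tcp_rot: [-1.571, -0.002, -1.889]
wrist_force: [-1.9, -7.2, 1.1]
gripper_width: 0.0122
t: 23.5
tool_pos: [0.6176, -0.2021, 0.1113]
tcp_rot: [-1.571, -0.003, -1.89]
wrist_force: [-2.0, -8.5, 1.4]
gripper_width: 0.0125
```

```bash
python3 -m creep '{"fingers":[1,1,1,1,1,1],"translation":[[0,0.0004,0],[0,0.0004,0],[0,0.0004,0],[0,0,0],[0,0,0],[0,0,0]],"rotation":[[0,0,0],[0,0,0],[0,0,0],[0,0,0],[0,0,0],[0,0,0]]}'
python3 - <<'E'
from h import *
t=cam('top'); print('now',plateang(t))
E
```

```text
t: 24.0
tool_pos: [0.6179, -0.2022, 0.1109]
tcp_rot: [-1.57, -0.003, -1.89]
wrist_force: [-2.7, -8.3, 6.2]
gripper_width: 0.012
now ([np.float32(-13.450367), np.float32(-13.643318)], 28, 32)
```

```bash
python3 -m creep '{"fingers":[1,1,1,1,1,1],"translation":[[0.001,0,0],[0,0,0],[0.001,0,0],[0,0,0],[0.001,0,0],[0,0,0]],"rotation":[[0,0,0],[0,0,0],[0,0,0],[0,0,0],[0,0,0],[0,0,0]]}'
```

```text
t: 24.55
tool_pos: [0.6176, -0.2029, 0.1102]
tcp_rot: [-1.571, -0.001, -1.888]
wrist_force: [-0.1, -6.1, 1.0]
gripper_width: 0.0125
```

```bash
python3 -m creep '{"fingers":[1,1,1,1,1,1],"translation":[[0,0.0007,0],[0.0007,0,0],[0,0.0007,0],[0.0007,0,0],[0,0,0],[0,0,0]],"rotation":[[0,0,0],[0,0,0],[0,0,0],[0,0,0],[0,0,0],[0,0,0]]}'
```

```text
t: 25.05
tool_pos: [0.6173, -0.2034, 0.1088]
tcp_rot: [-1.571, 0.0, -1.888]
wrist_force: [1.1, -4.0, 1.2]
gripper_width: 0.0121
```

```bash
python3 -m creep '{"fingers":[1,1,1,1,1,1],"translation":[[0.0007,0.001,0],[0.0007,0.001,0],[0,0.001,0],[0,0.001,0],[0,0,0],[0,0,0]],"rotation":[[0,0,0],[0,0,0],[0,0,0],[0,0,0],[0,0,0],[0,0,0]]}'
```

```text
t: 25.55
tool_pos: [0.6166, -0.2043, 0.1045]
tcp_rot: [-1.572, 0.001, -1.888]
wrist_force: [0.9, -0.5, -1.2]
gripper_width: 0.012
```

The pin is dropping freely. I'll keep lowering it in steps and check the force each time.

```bash
python3 -m creep '{"fingers":[1,1,1,1,1,1],"translation":[[0,0.0015,0],[0,0.0015,0],[0,0.0015,0],[0,0.0015,0],[0,0,0],[0,0,0]],"rotation":[[0,0,0],[0,0,0],[0,0,0],[0,0,0],[0,0,0],[0,0,0]]}'
python3 -m creep '{"fingers":[1,1,1,1,1,1],"translation":[[0,0.001,0],[0,0.001,0],[0,0.001,0],[0,0.001,0],[0,0,0],[0,0,0]],"rotation":[[0,0,0],[0,0,0],[0,0,0],[0,0,0],[0,0,0],[0,0,0]]}'
```

```text
t: 26.05
tool_pos: [0.6166, -0.2049, 0.0987]
tcp_rot: [-1.571, 0.0, -1.888]
wrist_force: [1.1, 0.3, -1.1]
gripper_width: 0.0125
t: 26.55
tool_pos: [0.6167, -0.205, 0.0948]
tcp_rot: [-1.571, 0.0, -1.888]
wrist_force: [0.8, 0.4, 0.5]
gripper_width: 0.0123
```

```bash
python3 -m creep '{"fingers":[1,1,1,1,1,1,1],"translation":[[0,0.001,0],[0,0.001,0],[0,0.001,0],[0,0.0005,0],[0,0,0],[0,0,0],[0,0,0]],"rotation":[[0,0,0],[0,0,0],[0,0,0],[0,0,0],[0,0,0],[0,0,0],[0,0,0]]}'
```

```text
t: 27.13
tool_pos: [0.617, -0.2051, 0.0921]
tcp_rot: [-1.57, 0.0, -1.888]
wrist_force: [-1.3, 0.6, 5.4]
gripper_width: 0.0126
```

Contact at TCP z 0.0921 matches the 0.092 expected at the hole's floor. Releasing the pin and lifting clear.

```bash
python3 -m creep '{"fingers":[1,0.6,0.3,0,-0.2,-0.2,-0.2,-0.2],"translation":[[0,-0.0008,0],[0,0,0],[0,0,0],[0,0,0],[0,0,0],[0,0,0],[0,0,0],[0,0,0]],"rotation":[[0,0,0],[0,0,0],[0,0,0],[0,0,0],[0,0,0],[0,0,0],[0,0,0],[0,0,0]]}'
python3 -m creep '{"fingers":[-0.2,-0.2,-0.2,-0.2,-0.2,-0.2,-0.2,-0.2],"translation":[[0,-0.015,0],[0,-0.02,0],[0,-0.035,0],[0,-0.035,0],[0,-0.035,0],[-0.03,0,-0.01],[-0.03,0,-0.01],[-0.03,0,-0.01]],"rotation":[[0,0,0],[0,0,0],[0,0,0],[0,0,0],[0,0,0],[0,0,0],[0,0,0],[0,0,0]]}'
python3 -m creep '{"fingers":[-0.2,-0.2,-0.2,-0.2,-0.2,-0.2],"translation":[[-0.03,0,-0.01],[-0.03,0,-0.01],[-0.03,0,-0.01],[-0.03,0,-0.01],[0,0,0],[0,0,0]],"rotation":[[0,0,0],[0,0,0],[0,0,0],[0,0,0],[0,0,0],[0,0,0]]}'
python3 - <<'E'
from h import *
t=cam('top'); s=cam('side'); print('now',plateang(t))
for n,z in(('base',.079),('top',.124)):
    print(n,proj(t,[.617,-.205,z]),proj(s,[.617,-.205,z]))
cv2.imwrite('pics/f1.png',np.hstack([crop(t,318,182,100,90,4),crop(s,280,130,100,90,4)]))
E
```

```text
t: 27.8
tool_pos: [0.6167, -0.205, 0.0921]
tcp_rot: [-1.571, 0.0, -1.888]
wrist_force: [0.0, -0.4, -0.6]
gripper_width: 0.0512
t: 28.47
tool_pos: [0.6164, -0.1096, 0.2331]
tcp_rot: [-1.569, 0.0, -1.89]
wrist_force: [0.6, 0.6, -0.1]
gripper_width: 0.0515
t: 28.97
tool_pos: [0.6156, 0.0193, 0.2322]
tcp_rot: [-1.571, 0.001, -1.883]
wrist_force: [0.3, -0.6, 0.2]
gripper_width: 0.0515
now ([np.float32(-13.484295), np.float32(-13.651672)], 28, 32)
base [371.78777696 211.05718899] [313.79284437 179.35495902]
top [376.02257053 209.09268894] [314.45094755 164.17455772]
```

View pics/f1.png

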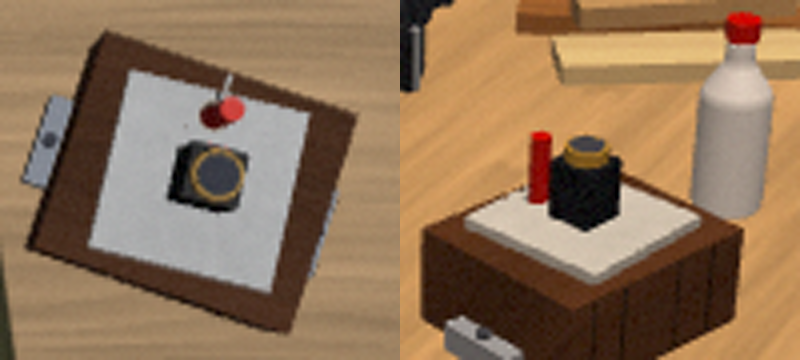

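The last picture shows the pin upright in the plate hole, with its top at about (315,163) in the side view. I predicted (314,164) for a pin fully home. Everything else is where it was, so I'm handing in.

```bash
python3 -c "
from bench import robot
print(robot.observe()['t']); print(robot.close_job())"
```

```text
29.0667
the job is handed in; nothing more can be done
None
```

The job is done and handed in at 29 s: the red pin is fully home through the plate's hole, and the gripper let go and is clear of it.

- **Screwing down:** I turned the holder about 1.55 rad clockwise by its housing. The plate was then square, at about -18.3° against the block's -18.3°, with its tick on the white mark.
- **Finding the hole:** I put the pin through the plate and searched the clockwise side first. That took the plate up to about 9° (roughly 6.5 mm) past the mark, slightly more than the 6 mm limit, without finding the hole. I then swept back counter-clockwise, and the pin dropped a few millimetres on the other side of the mark. The forces I read while searching stayed below about 11 N.
- **Fully home:** The pin went down freely and touched the floor at tool height 92.1 mm, against 92 mm expected. In the side view its top is within about 1 px of where a fully home pin should be.
- **Final plate angle:** The plate now stands about 4.7° (3.3 mm) counter-clockwise of the mark, held there by the pin in the hidden hole.

**Disagreement:** The camera and grip estimates of the thread's axis differed by about 1 mm. Before the search, the dark area seen inside the plate's hole suggested the hidden hole was on the clockwise side, but feeling for it showed otherwise.

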